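# Take the slide rack off its drain hook and hold it ready over the staining dish

## Task

Lift the lid off the white staining dish and lay it flat, knob up, on the bench clear of the dish. Then take the rack that is full of slides by the black grip on its wire bail, lift it up and off its hook on the draining stand without tipping it, and leave the empty rack hanging. Finish while holding the full rack steady and level a few centimetres above the open dish, centred on the mouth and turned lengthwise with it, ready to go straight down when the timer rings; do not lower it in and do not let go.

Things in the scene. Friction and masses are not known exactly. Their poses are not given: they have to be found in the camera images.
- loaded_rack: slide-staining rack, 36 x 100 mm, full of upright glass slides (tops 80 mm above its underside), with a bail of 4 mm steel wire and a black grip on top; 182 mm high in all, about 0.2 kg. Hangs on either hook of the stand, underside 36 mm above the bench. Origin: centre of the underside; y along its length (the bail lies in the y-z plane, the hook passes through it along x), z up
- loaded_rack_grip (a point): point in the black grip of the loaded rack, 168 mm above the rack's underside, axes as the rack. The grip is 10 mm thick along x, 42 mm along y and reaches from 132 to 182 mm above the underside: pinch it across x from above, fingertips at least 145 mm above the underside (the hook's tip ends at 141). The eye of the bail under the grip rests on the hook
- empty_rack: the same sort of rack without slides (open frame, 36 x 100 x 44 mm) with the same bail and grip, hanging on the stand's other hook, where it stays. Origin and axes as for the loaded rack
- drain_stand: fixed stainless draining stand: tray foot 190 (x) x 124 (y) mm with a 12 mm rim, a post in its centre, 171 mm high, and two hooks of 6 mm rod running out from the post along its +x and -x. To come off, a rack must rise 20 to 30 mm (at 40 its slides meet the hook from below), then move straight outward from the post by 45 mm or more. Origin: centre of the underside, z up
- hook_a (a point): seat of the hook on the stand's +x side: top of the rod where a rack's eye rests, 60 mm from the post, 164 mm above the bench. Beyond it the hook turns up and ends 83 mm from the post, 13 mm higher than the seat
- hook_b (a point): the same seat of the hook on the stand's -x side
- dish: white rectangular staining dish, 56 (x) x 120 (y) mm, rim 64 x 128 mm, 82 mm high, walls 4 mm, open inside 48 x 112 mm; loose, 0.55 kg. Behind it (away from the robot) the bench is free for 20 cm. Between it and the stand is a microtome whose armrest, 117 mm high, reaches to 0.37 m from the robot; its higher parts begin at 0.5 m. Origin: centre of the underside; y along its length, z up
- dish_mouth (a point): centre of the dish's mouth, level with the top of its rim, 82 mm above the underside; axes as the dish
- lid: white loose lid on the dish, 68 (x) x 132 (y) mm: a lip 4 mm deep below sits in the mouth with 3 mm play, the plate lies 4 to 10 mm above the origin, and a bar-shaped knob, 12 mm thick along x and 46 mm long along y, rises from it to 36 mm above the origin. 0.06 kg. Origin: centre of the lip's underside; y along its length, z up
There are look-alikes about, which are no part of the job. What is shaped like the loaded_rack but purple is not meant.

How it is judged:
By the outcome, as a careful person would: the job done as asked, in the order asked, and still so for the second after the job is handed in, while the arm keeps its last pose, push and grip.
It also fails if it takes over 59 s, if anything falls off the work surface, if the arm or the gripper's body presses on something with over 40 N, if the wrist force passes 120 N, or if a joint passes its speed limit or range.

## Robot

A 7-joint arm with a two-finger parallel gripper is mounted at the origin on a cart in front of the work surface, level with it; the furniture and walls round the work are solid. World frame = base frame: x ahead of the robot, y to its left, z up, the work surface at z = 0. Lengths are in m, angles in rad, forces in N, time in s.
With the tool pointing down it reaches from about 0.425 to 0.875 m from the base axis. Payload 9.9 kg.
Tool frame: the origin (TCP) lies on the mounting face of the last link; the fingertips stand 173 mm ahead of it and the grasp point (between the pads) lies 155 mm ahead of it; z points along the fingers, y is the line along which they close (so a half turn about z gives the same grasp; the last joint's range is limited). The gripper opens to 85 mm and grips with 20 to 120 N. Pads are 22 mm wide; open, the fingers measure 114 mm over their backs; the gripper's body (76 mm by 85 mm) begins 54 mm behind the grasp point. The pads swing forward as they close: fully open they stand 13 mm farther back than shut.
Start: joints at [-1.242, 0.576, 0.025, 1.437, -0.015, 1.129, -0.057], TCP at [0.271, 0.618, 0.405] pointing down, gripper open.
Joint ranges: [-2.76, 2.76], [-0.34, 2.15], [-1.52, 1.57], [0.19, 2.46], [-1.09, 4.23], [0.17, 1.99], [-2.82, 2.82]. Speed limits (rad/s): [2.22, 2.22, 3.01, 3.01, 3.14, 3.14, 3.14].

## Interface

Orientations are given as a rotation vector (axis times angle).
In Python, from cell import get_obs, get_image, sign_off gives the robot as it stands. The module is installed in compiled form; this text tells all that it offers.
- The arm moves only by the tool send_rows, never from a script. Its argument "commands" is a list of rows, each an object with "grip": the opening, from 0 (shut) to 1 (fully open); "travel": the shift along the tool's x, y, z in m, a list of three; "yaw": the turn about the tool's z in degrees. A call has 1 to 12 rows; each row is the pose to reach, as a shift and turn from the pose commanded when the call began, along the tool's axes at that moment; what a row does not reach only later rows make up. A row lasts 1/12 s, in which the tool goes at most 41.7 mm and 7.16 degrees, less where a joint would pass 70% of its speed; a pose out of reach is approached as far as the arm can. A call with a gripper value outside its range is refused whole. The fingers move at their own pace and stop on an object; "grip_force" is the grip in N (left out, the last holds). Time passes only in rows, so rows that repeat a pose let the fingers close. It gives the time, the measured TCP pose, the force, the opening and the grip force at its end, in the units of the state.
- get_obs(): the state, without advancing time (a new reading comes with each control period).
- get_image(name): name is "scene" or "top"; returns a dict with "image" (384x512x3 uint8, red, green, blue), "range_z" (384x512 float32, m along the optical axis (not along the pixel's ray), 0 where there is no reading), "intrinsics" (3x3 intrinsics, pixels), "origin" and "rotation" of the camera in the world. Camera axes: x right, y down, z forward; pixel columns grow to the right and rows downward; lengths in m; the calibration is good to about 2 mm. A picture is of the moment at which its call begins.
- sign_off(): hands the job in; it is judged then, once.
The state is a dict: "t": time; "q": joint angles; "joint_velocities": joint speeds; "effort": joint torques, N m; "tcp_pos": TCP position; "eef_rot": TCP orientation; "force": force on the tool from outside, world axes, zero at the start; "ft_torque": the same for the moment, N m; "opening": opening from 0.0 (shut) to 1.0 (fully open); "grip_force": force on a finger pad.
Only numpy, scipy, OpenCV 4.12 (cv2) and the standard library are available. Lean on these libraries where they do the work, as an engineer would, in place of code of your own. Each camera call takes 0.05 s, during which the arm holds its last target. There are 200 camera calls.

## Working session

There is one attempt and no reset: what is moved stays moved. The work goes in short steps, Python scripts to look and compute and a tool call to move; the robot and the scene stay as the last step left them, time stands still between calls to the robot, and variables do not carry over. Pictures are saved under pics/ and viewed, at most 10 in all, crops included, and the job is handed in when it is done.

Besides the shell and the picture viewer there is one more tool, called by a JSON object that holds its "name" and its "arguments". send_rows: Moves the arm, as the interface text tells. Its arguments: {"type":"object","properties":{"commands":{"type":"array","items":{"type":"object","properties":{"grip":{"type":"number"},"travel":{"type":"array","items":{"type":"number"}},"yaw":{"type":"number"}}}},"grip_force":{"type":"number"}},"required":["commands"]}

```bash
mkdir -p pics; cat > h.py <<'E'
import numpy as np,cv2
from cell import get_obs,get_image
def snap(n):
    d=get_image(n); np.savez(f'{n}.npz',**d); return d
def load(n): return np.load(f'{n}.npz')
def cloud(d):
    K=d['intrinsics'];z=d['range_z'];h,w=z.shape
    u,v=np.meshgrid(np.arange(w),np.arange(h))
    p=np.stack([(u-K[0,2])/K[0,0]*z,(v-K[1,2])/K[1,1]*z,z],-1)
    P=p@d['rotation'].T+d['origin']; P[z==0]=np.nan; return P
def save(im,f): cv2.imwrite(f,im[...,::-1])
E
python3 - <<'E'
from h import *
a=snap('scene');b=snap('top')
save(cv2.resize(a['image'],(800,600)),'pics/s.png');save(cv2.resize(b['image'],(800,600)),'pics/t.png')
print(get_obs()); 
for d in(a,b):print(d['origin'],d['rotation'],d['intrinsics'])
E
```

```text
{'t': 0.1, 'q': array([-1.24181932,  0.57643943,  0.0248874 ,  1.43781336, -0.01503415,
        1.12900266, -0.05653112]), 'joint_velocities': array([-4.91237170e-04, -3.43846415e-03,  5.25732640e-04, -1.47325231e-03,
        4.95411770e-04,  5.38690931e-05,  6.33099252e-04]), 'effort': array([ 7.06200924e-03, -7.67310905e+01,  2.25783415e+00, -2.86606818e+01,
        1.58213679e-02,  8.72357487e-03, -3.46508614e-05]), 'tcp_pos': array([0.27071487, 0.61817649, 0.40393914]), 'eef_rot': array([-6.43818132e-01, -3.07467125e+00,  2.29072783e-03]), 'force': array([-0.05165026,  0.80294834, -0.38066981]), 'ft_torque': array([ 0.03094245,  0.00134032, -0.01586074]), 'grip_force': 0.0, 'opening': 1.0023226995998704}
[ 0.09554213 -0.88792664  1.0315918 ] [-2.2212934   0.60483489 -0.2950388 ] [[369.32644727   0.         256.06617974]
 [  0.         369.32644727 191.74840526]
 [  0.           0.           1.        ]]
[ 0.43479592 -0.01541677  1.38703436] [-2.1361829   2.15174268 -0.1942392 ] [[380.20278922   0.         248.15633484]
 [  0.         380.20278922 194.37416782]
 [  0.           0.           1.        ]]
```

View pics/s.png

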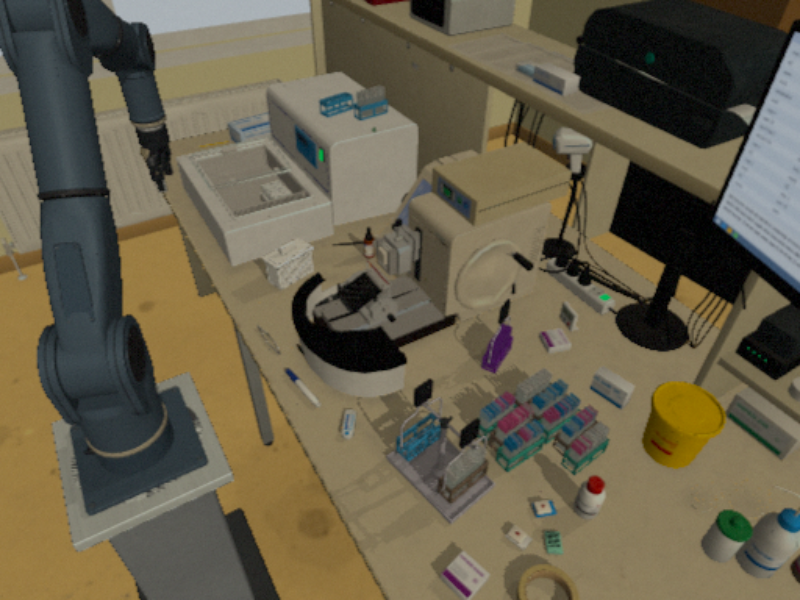

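View pics/t.png

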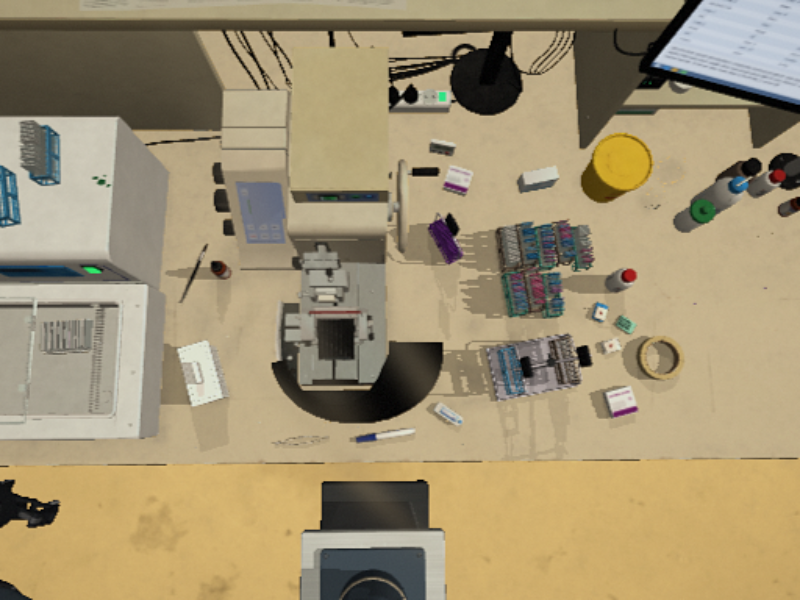

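```bash
cat > h2.py <<'E'
E
sed -i 's/^from cell/from scipy.spatial.transform import Rotation as Ro\nfrom cell/; s/@d\[.rotation.\].T/@Ro.from_rotvec(d["rotation"]).as_matrix().T/' h.py
python3 - <<'E'
from h import *
a=load('scene');b=load('top')
c1=cv2.resize(a['image'][235:335,235:335],(600,600),interpolation=cv2.INTER_CUBIC)
save(c1,'pics/c1.png')
c2=cv2.resize(b['image'][205:270,300:390],(540,390),interpolation=cv2.INTER_CUBIC)
c3=cv2.resize(b['image'][205:270,105:150],(270,390),interpolation=cv2.INTER_CUBIC)
save(np.hstack([c3,c2])[:, :800],'pics/c2.png')
P=cloud(b)
for u,v in[(200,270),(280,285),(300,285),(129,239)]:print(u,v,P[v,u].round(3))
E
```

```text
200 270 [ 0.391  0.134 -0.003]
280 285 [ 0.336 -0.151 -0.   ]
300 285 [ 0.335 -0.222  0.001]
129 239 [0.498 0.363 0.097]
```

View pics/c1.png

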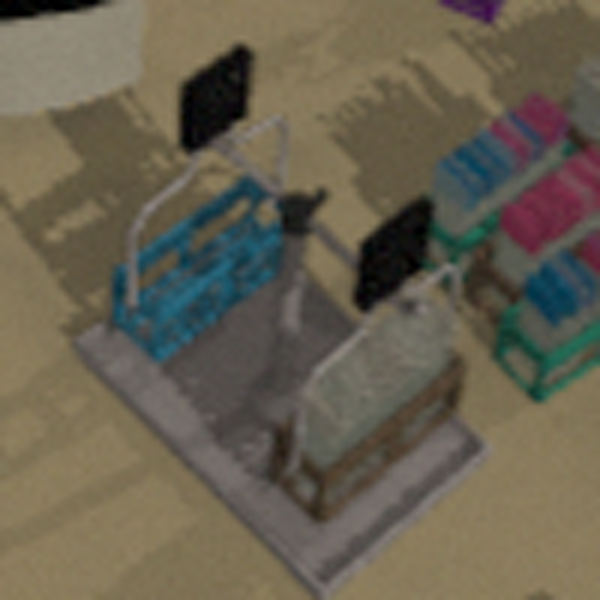

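View pics/c2.png

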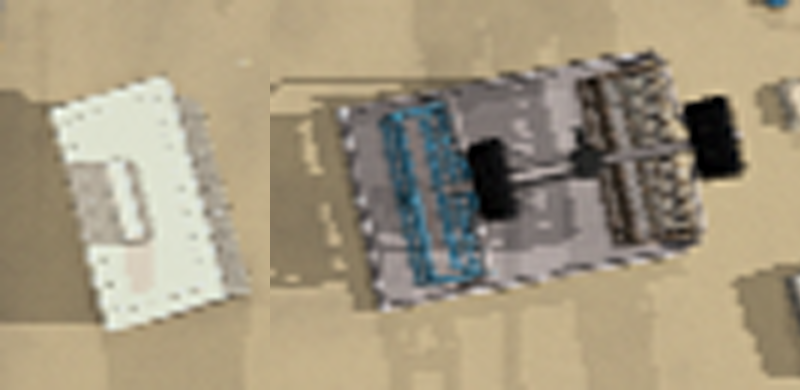

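Two racks hang on the stand. The blue frame at top (319,236), scene (267,277) is empty. The brown frame at top (358,230), scene (297,303) is full of clear slides. Look-alikes are the purple rack at top (285,154), the coloured racks on the bench near top (345,160), and the racks on the machine at top (25,97). I choose the brown rack, whose black grip is at top (374,228). The lid with its knob is at top (126,239).

```bash
python3 - <<'E'
from h import *
def rect(Q,n):
    (c,s,a)=cv2.minAreaRect((Q[:,:2]*1000).astype(np.float32)); print(n,len(Q),'mean',Q.mean(0).round(4),'rect',np.round(c,1),np.round(s,1),round(a,1),'z',Q[:,2].min().round(3),np.percentile(Q[:,2],[50,97]).round(3))
    X=Q[:,:2]-Q[:,:2].mean(0);U,S,V=np.linalg.svd(X,full_matrices=False);print('   pca long axis deg',np.degrees(np.arctan2(V[0,1],V[0,0])).round(1))
for n in('top','scene'):
    d=load(n);P=cloud(d)
    x,y,z=np.moveaxis(P,-1,0); im=d['image'].astype(int); dark=im.max(-1)<60
    st=(x>.35)&(x<.6)&(y<-.2)&(y>-.48)
    m=st&dark&(z>.178)&(z<.24)
    nn,l,stt,ce=cv2.connectedComponentsWithStats(m.astype(np.uint8))
    for i in range(1,nn):
        if stt[i,4]>15: rect(P[l==i],n+' grip')
    m=st&(z>.1)&(z<.125)&(y<-.33); rect(P[m],n+' slides')
    D=(x>.38)&(x<.62)&(y<.45)&(y>.27)
    m=D&(z>.083)&(z<.1); rect(P[m],n+' lid plate')
    m=D&(z>.105)&(z<.13); rect(P[m],n+' knob')
    if n=='top':
        m=D&(z>.02)&(z<.08); rect(P[m],'side')
        # what else is tall around
        for yy in np.arange(.5,-.5,-.05):
            print(round(yy,2),[ (round(float(np.nanmax(np.where((abs(y-yy)<.025)&(abs(x-xx)<.025),z,np.nan))),2) if ((abs(y-yy)<.025)&(abs(x-xx)<.025)).any() else None) for xx in np.arange(.25,.85,.05)])
E
```

```text
top grip 84 mean [ 0.5225 -0.4275  0.2052] rect [ 522.5 -429.2] [39.2  8.7] 11.0 z 0.178 [0.208 0.222]
   pca long axis deg -171.1
top grip 76 mean [ 0.5009 -0.31    0.2078] rect [ 501.4 -311.9] [40.8  9.6] 8.9 z 0.178 [0.214 0.222]
   pca long axis deg -170.6
top slides 66 mean [ 0.522  -0.4268  0.1148] rect [ 515.9 -423.9] [84.5 85.2] 47.9 z 0.1 [0.116 0.122]
   pca long axis deg -170.7
top lid plate 699 mean [0.4998 0.3686 0.0881] rect [500.8 369.6] [131.5  69. ] 16.7 z 0.083 [0.088 0.093]
   pca long axis deg -163.8
top knob 55 mean [0.5007 0.3692 0.113 ] rect [499.9 369.8] [44.6 13.6] 17.1 z 0.106 [0.113 0.118]
   pca long axis deg -162.9
side 102 mean [0.5057 0.3435 0.0425] rect [498.9 368.3] [120.6  61.2] 18.4 z 0.02 [0.041 0.079]
   pca long axis deg -163.8
0.5 [-0.75, 0.01, 0.14, 0.14, 0.14, 0.14, 0.14, 0.14, 0.14, 0.31, 0.31, 0.32]
0.45 [-0.74, 0.01, 0.1, 0.13, 0.12, 0.13, 0.13, 0.13, 0.13, 0.11, 0.01, 0.01]
0.4 [0.71, 0.01, 0.01, 0.01, 0.09, 0.12, 0.09, 0.01, 0.01, 0.01, 0.01, 0.01]
0.35 [0.68, 0.01, 0.01, 0.01, 0.09, 0.12, 0.1, 0.01, 0.01, 0.05, 0.1, 0.01]
0.3 [None, 0.01
[... 1194 characters left out ...]
22, 0.22, 0.02, 0.08, 0.08, 0.08, 0.08]
scene grip 126 mean [ 0.4977 -0.3167  0.2034] rect [ 499.8 -315.9] [37.2 10.7] 4.5 z 0.178 [0.206 0.22 ]
   pca long axis deg -174.9
scene grip 135 mean [ 0.5194 -0.4345  0.2045] rect [ 521.7 -432.3] [39.3 10.4] 8.4 z 0.178 [0.207 0.221]
   pca long axis deg -173.2
scene slides 304 mean [ 0.5217 -0.4297  0.113 ] rect [ 519.1 -428.5] [81.2 86.6] 53.3 z 0.1 [0.114 0.12 ]
   pca long axis deg 9.9
scene lid plate 269 mean [0.498  0.3618 0.0893] rect [503.1 369.7] [134.9  72.8] 17.2 z 0.083 [0.089 0.096]
   pca long axis deg -167.2
scene knob 36 mean [0.4995 0.3671 0.1123] rect [500.2 369.1] [49.4 16. ] 22.5 z 0.106 [0.112 0.118]
   pca long axis deg -160.7
```

```bash
python3 - <<'E'
from h import *
print(Ro.from_rotvec(get_obs()['eef_rot']).as_matrix().round(3))
P=cloud(load('top'));x,y,z=np.moveaxis(P,-1,0)
print('cols x',np.arange(.26,.82,.02).round(2))
for yy in np.arange(.48,.19,-.02):
    print(round(yy,2),*[ (int(1000*np.nanmax(z[m])) if (m:=(abs(y-yy)<.01)&(abs(x-xx)<.01)).any() else '-') for xx in np.arange(.26,.82,.02)])
E
```

```text
[[-0.916  0.401 -0.001]
 [ 0.401  0.916 -0.001]
 [-0.    -0.001 -1.   ]]
cols x [0.26 0.28 0.3  0.32 0.34 0.36 0.38 0.4  0.42 0.44 0.46 0.48 0.5  0.52
 0.54 0.56 0.58 0.6  0.62 0.64 0.66 0.68 0.7  0.72 0.74 0.76 0.78 0.8 ]
0.48 - - 4 6 5 132 135 139 135 137 137 136 137 137 136 134 136 136 137 134 137 135 304 312 312 314 312 314
0.46 - - 3 6 4 6 5 5 4 5 5 8 6 5 5 8 8 6 7 6 4 6 5 4 8 5 4 6
0.44 - - 5 9 4 6 6 8 5 5 5 4 6 5 6 6 3 6 4 4 8 9 11 5 4 4 9 4
0.42 - - 3 6 3 5 9 8 6 5 7 3 - 86 91 88 5 11 5 7 5 7 6 11 10 8 7 6
0.4 - - 4 6 4 6 5 6 6 -4 90 88 92 93 93 90 7 6 9 3 7 5 5 10 5 12 12 11
0.38 - - 4 8 9 4 6 6 88 93 93 110 117 117 93 93 7 5 5 5 5 6 6 7 4 4 4 12
0.36 - - 4 7 4 11 5 4 5 94 93 115 117 116 95 93 6 3 5 5 5 6 9 62 98 7 6 6
0.34 - - 4 4 10 6 5 5 4 91 93 94 91 93 93 6 4 6 3 6 5 6 6 75 104 74 5 5
0.32 - - 8 4 4 4 3 4 4 90 92 88 4 6 7 5 5 4 5 5 5 6 4 8 19 5 7 140
0.3 - - 6 7 5 4 6 5 4 8 6 4 6 5 4 6 5 7 7 5 6 5 5 6 5 - - 140
0.28 - - 5 4 4 6 7 7 3 4 5 6 6 8 6 4 6 5 5 5 5 7 5 114 126 144 171 194
0.26 - - 6 7 3 6 5 7 4 7 5 7 6 5 9 3 5 4 6 5 7 7 4 115 130 143 169 196
0.24 - - 7 6 6 3 5 3 7 5 6 11 5 6 5 5 5 6 6 6 7 4 5 118 130 141 171 198
0.22 - - 1 5 10 7 8 6 5 4 5 6 7 - 54 55 60 57 59 57 49 5 6 114 130 144 171 203
0.2 - - 7 4 5 12 4 7 6 6 109 121 120 120 59 56 64 53 58 61 58 9 6 118 128 146 178 197
```

{"name": "send_rows", "arguments": {"commands": [{"grip":1,"travel":[-0.31,-0.136,0.0],"yaw":80},{"grip":1,"travel":[-0.31,-0.136,0.0],"yaw":80},{"grip":1,"travel":[-0.31,-0.136,0.0],"yaw":80},{"grip":1,"travel":[-0.31,-0.136,0.0],"yaw":80},{"grip":1,"travel":[-0.31,-0.136,0.0],"yaw":80},{"grip":1,"travel":[-0.31,-0.136,0.0],"yaw":80},{"grip":1,"travel":[-0.31,-0.136,0.0],"yaw":80},{"grip":1,"travel":[-0.31,-0.136,0.0],"yaw":80},{"grip":1,"travel":[-0.31,-0.136,0.0],"yaw":80},{"grip":1,"travel":[-0.31,-0.136,0.0],"yaw":80},{"grip":1,"travel":[-0.31,-0.136,0.0],"yaw":80},{"grip":1,"travel":[-0.31,-0.136,0.0],"yaw":80}]}}

```text
t: 1.1
tcp_pos: [0.5002, 0.3692, 0.4042]
eef_rot: [2.476, 1.934, -0.002]
force: [0.6, -0.1, -0.3]
opening: 0.998
grip_force: 0.0
```

```bash
cat >> h.py <<'E'
def go(x,y,z,ang=None):
    "travel+yaw from here to world TCP x,y,z with tool y at ang deg"
    o=get_obs();R=Ro.from_rotvec(o['eef_rot']).as_matrix()
    a=np.degrees(np.arctan2(R[1,1],R[0,1]))
    yaw=0 if ang is None else (a-ang+180)%360-180
    d=np.array([x,y,z])-o['tcp_pos']
    print('t',o['t'],'tcp',o['tcp_pos'].round(4),'ytool',a.round(2),'zt',R[:,2].round(3),'F',o['force'].round(1),'open',round(o['opening'],3),'gf',o['grip_force'],'q',o['q'].round(2))
    print('travel',(R.T@d).round(4),'yaw',round(yaw,2),'dist',np.linalg.norm(d).round(3))
E
python3 -c "
from h import *
go(.5,.3695,.33,-73.3)"
```

```text
t 1.1 tcp [0.5002 0.3692 0.4042] ytool -14.03 zt [-0.001 -0.001 -1.   ] F [ 0.6 -0.1 -0.3] open 0.998 gf 0.0 q [-0.97  0.53  0.42  1.6  -0.24  1.07 -0.73]
travel [ 0.0003 -0.0002  0.0742] yaw 59.27 dist 0.074
```

{"name": "send_rows", "arguments": {"commands": [{"grip":1,"travel":[0,0,0.02],"yaw":59.3},{"grip":1,"travel":[0,0,0.04],"yaw":59.3},{"grip":1,"travel":[0,0,0.06],"yaw":59.3},{"grip":1,"travel":[0,0,0.07],"yaw":59.3},{"grip":1,"travel":[0,0,0.07],"yaw":59.3},{"grip":1,"travel":[0,0,0.07],"yaw":59.3},{"grip":1,"travel":[0,0,0.07],"yaw":59.3},{"grip":1,"travel":[0,0,0.07],"yaw":59.3},{"grip":1,"travel":[0,0,0.07],"yaw":59.3},{"grip":1,"travel":[0,0,0.09],"yaw":59.3},{"grip":1,"travel":[0,0,0.115],"yaw":59.3},{"grip":1,"travel":[0,0,0.125],"yaw":59.3}]}}

```text
t: 2.1
tcp_pos: [0.499, 0.3696, 0.2769]
eef_rot: [3.105, 0.472, -0.005]
force: [-0.6, 0.2, -0.3]
opening: 1.002
grip_force: 0.0
```

```bash
python3 -c "
from h import *
go(.5,.3695,.266,-73.3)"
```

```text
t 2.1 tcp [0.499  0.3696 0.2769] ytool -72.71 zt [-0.003 -0.002 -1.   ] F [-0.6  0.2 -0.3] open 1.002 gf 0.0 q [-1.08  0.72  0.63  1.75 -0.54  0.86 -1.48]
travel [0.001  0.0004 0.0109] yaw 0.59 dist 0.011
```

{"name": "send_rows", "arguments": {"commands": [{"grip":1,"travel":[0.0,0,0.012],"yaw":0},{"grip":1,"travel":[0.0,0,0.012],"yaw":0},{"grip":0.4,"travel":[0,0,0.012],"yaw":0},{"grip":0,"travel":[0,0,0.012],"yaw":0},{"grip":0,"travel":[0,0,0.012],"yaw":0},{"grip":0,"travel":[0,0,0.012],"yaw":0},{"grip":0,"travel":[0,0,0.012],"yaw":0},{"grip":0,"travel":[0,0,0.012],"yaw":0},{"grip":0,"travel":[0,0,0.012],"yaw":0},{"grip":0,"travel":[0,0,0.012],"yaw":0},{"grip":0,"travel":[0,0,0.012],"yaw":0}], "grip_force": 30}}

```text
t: 3.02
tcp_pos: [0.5003, 0.3697, 0.2682]
eef_rot: [-3.106, -0.466, -0.001]
force: [-1.3, 0.8, 5.8]
opening: 0.13
grip_force: 30.8
```

```bash
python3 -c "
from h import *
go(.5,.3695,.366)"
```

```text
t 3.0167 tcp [0.5003 0.3697 0.2682] ytool -72.94 zt [ 0.     0.001 -1.   ] F [-1.3  0.8  5.8] open 0.13 gf 30.785536766052246 q [-1.08  0.73  0.62  1.75 -0.55  0.84 -1.47]
travel [-0.0002  0.     -0.0978] yaw 0 dist 0.098
```

{"name": "send_rows", "arguments": {"commands": [{"grip":0,"travel":[0,0,-0.005],"yaw":0},{"grip":0,"travel":[0,0,-0.01],"yaw":0},{"grip":0,"travel":[0,0,-0.015],"yaw":0},{"grip":0,"travel":[0,0,-0.025],"yaw":0},{"grip":0,"travel":[0,0,-0.04],"yaw":0},{"grip":0,"travel":[0,0,-0.06],"yaw":0},{"grip":0,"travel":[0,0,-0.08],"yaw":0},{"grip":0,"travel":[0,0,-0.08],"yaw":0},{"grip":0,"travel":[0,0,-0.08],"yaw":0}]}}

```text
t: 3.77
tcp_pos: [0.5005, 0.3692, 0.3493]
eef_rot: [-3.106, -0.465, -0.003]
force: [-1.4, 0.1, -1.4]
opening: 0.132
grip_force: 30.0
```

```bash
python3 -c "
from h import *
go(.64,.33,.347,0)
d=snap('top');save(cv2.resize(d['image'][190:290,90:190],(500,500)),'pics/l.png')"
```

```text
t 3.7667 tcp [0.5005 0.3692 0.3493] ytool -72.96 zt [ 0.002  0.002 -1.   ] F [-1.4  0.1 -1.4] open 0.132 gf 29.994383454322815 q [-1.12  0.64  0.69  1.68 -0.47  1.   -1.53]
travel [0.1219 0.0784 0.0025] yaw -72.96 dist 0.145
```

View pics/l.png

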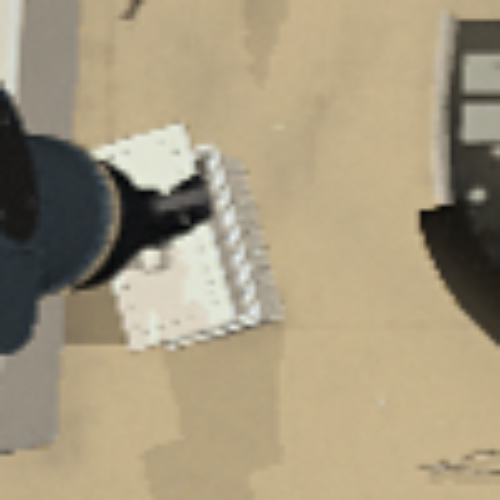

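The lid is held, at crop (175,240), and the dish rim shows beneath it at crop (235,230), still in place. I'll carry the lid behind the dish.

{"name": "send_rows", "arguments": {"commands": [{"grip":0,"travel":[0.03,0.02,0],"yaw":-7},{"grip":0,"travel":[0.06,0.04,0],"yaw":-14},{"grip":0,"travel":[0.09,0.06,0],"yaw":-21},{"grip":0,"travel":[0.122,0.078,0],"yaw":-28},{"grip":0,"travel":[0.122,0.078,0],"yaw":-35},{"grip":0,"travel":[0.122,0.078,0],"yaw":-42},{"grip":0,"travel":[0.122,0.078,0],"yaw":-49},{"grip":0,"travel":[0.122,0.078,0],"yaw":-56},{"grip":0,"travel":[0.122,0.078,0],"yaw":-63},{"grip":0,"travel":[0.122,0.078,0],"yaw":-70},{"grip":0,"travel":[0.122,0.078,0],"yaw":-73},{"grip":0,"travel":[0.122,0.078,0],"yaw":-73}]}}

```text
t: 4.82
tcp_pos: [0.6395, 0.3302, 0.3465]
eef_rot: [-2.217, -2.224, 0.003]
force: [0.2, -0.2, -0.8]
opening: 0.135
grip_force: 30.0
```

```bash
python3 -c "
from h import *
go(.64,.33,.191,0)"
```

```text
t 4.8167 tcp [0.6395 0.3302 0.3465] ytool 0.18 zt [-0.002 -0.001 -1.   ] F [ 0.2 -0.2 -0.8] open 0.135 gf 30.04245400428772 q [-0.7   0.71  0.3   1.38 -0.22  1.08 -0.36]
travel [-1.000e-04  8.000e-04  1.555e-01] yaw 0.18 dist 0.155
```

{"name": "send_rows", "arguments": {"commands": [{"grip":0,"travel":[0,0,0.03],"yaw":0},{"grip":0,"travel":[0,0,0.06],"yaw":0},{"grip":0,"travel":[0,0,0.09],"yaw":0},{"grip":0,"travel":[0,0,0.115],"yaw":0},{"grip":0,"travel":[0,0,0.13],"yaw":0},{"grip":0,"travel":[0,0,0.14],"yaw":0},{"grip":0,"travel":[0,0,0.146],"yaw":0},{"grip":0,"travel":[0,0,0.15],"yaw":0},{"grip":0,"travel":[0,0,0.153],"yaw":0},{"grip":0,"travel":[0,0,0.155],"yaw":0},{"grip":0,"travel":[0,0,0.156],"yaw":0},{"grip":0,"travel":[0,0,0.156],"yaw":0}]}}

```text
t: 5.82
tcp_pos: [0.6398, 0.3307, 0.1922]
eef_rot: [2.22, 2.222, 0.001]
force: [0.5, -0.0, -0.5]
opening: 0.131
grip_force: 30.1
```

{"name": "send_rows", "arguments": {"commands": [{"grip":0,"travel":[0,0,0.001],"yaw":0},{"grip":0,"travel":[0,0,0.002],"yaw":0},{"grip":0,"travel":[0,0,0.003],"yaw":0},{"grip":0,"travel":[0,0,0.003],"yaw":0}]}}

```text
t: 6.15
tcp_pos: [0.6399, 0.3306, 0.1902]
eef_rot: [2.221, 2.222, 0.002]
force: [-3.0, -1.3, 9.7]
opening: 0.133
grip_force: 31.5
```

Contact with the bench. I'll release the lid and rise.

{"name": "send_rows", "arguments": {"commands": [{"grip":0.2,"travel":[0,0,-0.002],"yaw":0},{"grip":0.5,"travel":[0,0,-0.002],"yaw":0},{"grip":0.7,"travel":[0,0,-0.002],"yaw":0},{"grip":0.7,"travel":[0,0,-0.002],"yaw":0},{"grip":0.7,"travel":[0,0,-0.01],"yaw":0},{"grip":0.7,"travel":[0,0,-0.03],"yaw":0},{"grip":0.7,"travel":[0,0,-0.07],"yaw":0},{"grip":0.7,"travel":[0,0,-0.11],"yaw":0},{"grip":0.7,"travel":[0,0,-0.15],"yaw":0},{"grip":0.7,"travel":[0,0,-0.19],"yaw":0},{"grip":0.7,"travel":[0,0,-0.23],"yaw":0},{"grip":0.7,"travel":[0,0,-0.25],"yaw":0}]}}

```text
t: 7.15
tcp_pos: [0.64, 0.3301, 0.4453]
eef_rot: [2.219, 2.22, 0.01]
force: [0.4, -0.3, 0.1]
opening: 0.701
grip_force: 0.0
```

```bash
python3 -c "
from h import *
go(.43,.15,.48,-40)
go(.43,-.3,.48,-79.8)
go(.522,-.43,.48,-79.8)"
```

```text
t 7.15 tcp [0.64   0.3301 0.4453] ytool 0.03 zt [ 0.006  0.003 -1.   ] F [ 0.4 -0.3  0.1] open 0.701 gf 0.0 q [-0.71  0.64  0.33  1.24 -0.2   1.28 -0.38]
travel [-0.1799 -0.2098 -0.0366] yaw 40.03 dist 0.279
t 7.15 tcp [0.64   0.3301 0.4453] ytool 0.03 zt [ 0.006  0.003 -1.   ] F [ 0.4 -0.3  0.1] open 0.701 gf 0.0 q [-0.71  0.64  0.33  1.24 -0.2   1.28 -0.38]
travel [-0.6299 -0.2101 -0.0379] yaw 79.83 dist 0.665
t 7.15 tcp [0.64   0.3301 0.4453] ytool 0.03 zt [ 0.006  0.003 -1.   ] F [ 0.4 -0.3  0.1] open 0.701 gf 0.0 q [-0.71  0.64  0.33  1.24 -0.2   1.28 -0.38]
travel [-0.76   -0.1181 -0.0377] yaw 79.83 dist 0.77
```

{"name": "send_rows", "arguments": {"commands": [{"grip":0.7,"travel":[-0.21,-0.18,-0.04],"yaw":40},{"grip":0.7,"travel":[-0.21,-0.18,-0.04],"yaw":40},{"grip":0.7,"travel":[-0.21,-0.18,-0.04],"yaw":40},{"grip":0.7,"travel":[-0.21,-0.18,-0.04],"yaw":40},{"grip":0.7,"travel":[-0.21,-0.18,-0.04],"yaw":40},{"grip":0.7,"travel":[-0.21,-0.18,-0.04],"yaw":40},{"grip":0.7,"travel":[-0.21,-0.18,-0.04],"yaw":40},{"grip":0.7,"travel":[-0.41,-0.18,-0.04],"yaw":79.8},{"grip":0.7,"travel":[-0.41,-0.18,-0.04],"yaw":79.8},{"grip":0.7,"travel":[-0.41,-0.18,-0.04],"yaw":79.8},{"grip":0.7,"travel":[-0.41,-0.18,-0.04],"yaw":79.8},{"grip":0.7,"travel":[-0.41,-0.18,-0.04],"yaw":79.8}]}}

```text
t: 8.15
tcp_pos: [0.459, -0.0828, 0.4797]
eef_rot: [-3.119, -0.377, -0.003]
force: [0.9, 0.4, -0.2]
opening: 0.699
grip_force: 0.0
```

```bash
python3 -c "
from h import *
go(.522,-.43,.45,-79.8)
P=cloud(snap('top'));x,y,z=np.moveaxis(P,-1,0)
for n,m in(('lid',(x>.58)&(x<.7)&(y>.24)&(y<.42)&(z<.06)&(z>.015-.007*1)),('knob',(x>.58)&(x<.7)&(y>.24)&(y<.42)&(z>.025)),('dish',(x>.4)&(x<.58)&(y>.29)&(y<.45)&(z>.075)&(z<.1))):
  Q=P[m];print(n,cv2.minAreaRect((Q[:,:2]*1000).astype(np.float32)),np.percentile(Q[:,2],[5,50,95]).round(3))
"
```

```text
t 8.15 tcp [ 0.459  -0.0828  0.4797] ytool -76.21 zt [ 0.002  0.    -1.   ] F [ 0.9  0.4 -0.2] open 0.699 gf 0.0 q [-0.54  0.26  0.8   1.86 -0.21  1.11 -0.99]
travel [-0.0216  0.3522  0.0296] yaw 3.59 dist 0.354
lid ((640.0925903320312, 328.2582092285156), (88.16338348388672, 131.03689575195312), 1.0744527578353882) [0.008 0.011 0.035]
knob ((641.3345336914062, 326.18994140625), (41.92417526245117, 12.215025901794434), 88.60285186767578) [0.031 0.036 0.04 ]
dish ((500.7620849609375, 370.0002136230469), (128.2641143798828, 65.4974594116211), 16.66269302368164) [0.077 0.082 0.086]
```

{"name": "send_rows", "arguments": {"commands": [{"grip":0.6,"travel":[-0.022,0.352,0.0],"yaw":0.0},{"grip":0.6,"travel":[-0.022,0.352,0.0],"yaw":0},{"grip":0.6,"travel":[-0.022,0.352,0.0],"yaw":0},{"grip":0.6,"travel":[-0.022,0.352,0.0],"yaw":0},{"grip":0.6,"travel":[-0.022,0.352,0.0],"yaw":0},{"grip":0.6,"travel":[-0.022,0.352,0.0],"yaw":0},{"grip":0.6,"travel":[-0.022,0.352,0.0],"yaw":0},{"grip":0.6,"travel":[-0.022,0.352,0.0],"yaw":0},{"grip":0.6,"travel":[-0.022,0.352,0.03],"yaw":0},{"grip":0.6,"travel":[-0.022,0.352,0.05],"yaw":0},{"grip":0.6,"travel":[-0.022,0.352,0.05],"yaw":0},{"grip":0.6,"travel":[-0.022,0.352,0.05],"yaw":0}]}}

```text
t: 9.2
tcp_pos: [0.5254, -0.4258, 0.4283]
eef_rot: [-3.116, -0.389, 0.002]
force: [0.2, 0.2, 1.8]
opening: 0.599
grip_force: 0.0
```

```bash
python3 -c "
from h import *
go(.522,-.43,.359,-79.8)
d=snap('scene');save(cv2.resize(d['image'][215:335,225:345],(600,600)),'pics/g.png')"
```

```text
t 9.2 tcp [ 0.5254 -0.4258  0.4283] ytool -75.76 zt [-0.002  0.002 -1.   ] F [0.2 0.2 1.8] open 0.599 gf 0.0 q [ 0.24  0.65  0.71  1.41 -0.43  1.24 -0.34]
travel [-0.0042  0.0034  0.0693] yaw 4.04 dist 0.07
```

View pics/g.png

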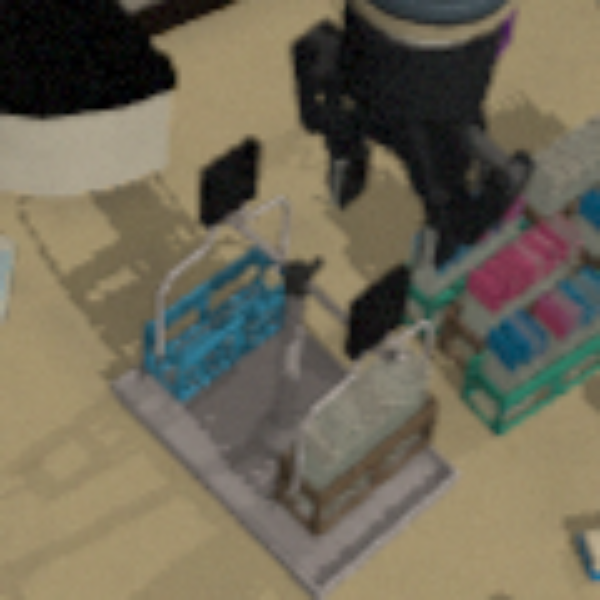

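The open fingers, at crop (345,190) and (430,250), stand above the loaded rack's grip at (378,310). I'll correct the aim and descend.

{"name": "send_rows", "arguments": {"commands": [{"grip":0.6,"travel":[-0.004,0.0035,0],"yaw":4},{"grip":0.6,"travel":[-0.004,0.0035,0],"yaw":4},{"grip":0.6,"travel":[-0.004,0.0035,0],"yaw":4},{"grip":0.6,"travel":[-0.004,0.0035,0],"yaw":4}]}}

```text
t: 9.58
tcp_pos: [0.5227, -0.4299, 0.4301]
eef_rot: [3.128, 0.285, 0.002]
force: [1.1, -0.4, -0.0]
opening: 0.6
grip_force: 0.0
```

```bash
python3 -c "
from h import *
go(.522,-.43,.359,-79.8)"
```

```text
t 9.5833 tcp [ 0.5227 -0.4299  0.4301] ytool -79.6 zt [ 0.002 -0.001 -1.   ] F [ 1.1 -0.4 -0. ] open 0.6 gf 0.0 q [ 0.24  0.66  0.72  1.41 -0.44  1.24 -0.39]
travel [-0.0008 -0.0001  0.0711] yaw 0.2 dist 0.071
```

{"name": "send_rows", "arguments": {"commands": [{"grip":0.6,"travel":[0,0,0.02],"yaw":0},{"grip":0.6,"travel":[0,0,0.04],"yaw":0},{"grip":0.6,"travel":[0,0,0.055],"yaw":0},{"grip":0.6,"travel":[0,0,0.065],"yaw":0},{"grip":0.6,"travel":[0,0,0.07],"yaw":0},{"grip":0.6,"travel":[0,0,0.07],"yaw":0}]}}

```text
t: 10.08
tcp_pos: [0.5225, -0.4302, 0.3581]
eef_rot: [-3.128, -0.282, 0.001]
force: [0.3, 1.0, -0.2]
opening: 0.596
grip_force: 0.0
```

```bash
python3 -c "
from h import *
go(.522,-.43,.359,-79.8)"
```

```text
t 10.0833 tcp [ 0.5225 -0.4302  0.3581] ytool -79.71 zt [-0.001  0.001 -1.   ] F [ 0.3  1.  -0.2] open 0.596 gf 0.0 q [ 0.25  0.71  0.69  1.51 -0.49  1.1  -0.35]
travel [-0.0004 -0.0003 -0.0009] yaw 0.09 dist 0.001
```

{"name": "send_rows", "arguments": {"commands": [{"grip":0.4,"travel":[0,0,0],"yaw":0},{"grip":0.25,"travel":[0,0,0],"yaw":0},{"grip":0.15,"travel":[0,0,0],"yaw":0},{"grip":0.05,"travel":[0,0,0],"yaw":0},{"grip":0,"travel":[0,0,0],"yaw":0},{"grip":0,"travel":[0,0,0],"yaw":0},{"grip":0,"travel":[0,0,0],"yaw":0},{"grip":0,"travel":[0,0,0],"yaw":0},{"grip":0,"travel":[0,0,0],"yaw":0}], "grip_force": 60}}

```text
t: 10.83
tcp_pos: [0.5224, -0.4305, 0.3598]
eef_rot: [3.129, 0.281, 0.002]
force: [0.1, 2.8, 6.3]
opening: 0.11
grip_force: 60.2
```

```bash
python3 -c "
from h import *
go(.522,-.43,.384,-79.8)"
```

```text
t 10.8333 tcp [ 0.5224 -0.4305  0.3598] ytool -79.75 zt [ 0.001 -0.    -1.   ] F [0.1 2.8 6.3] open 0.11 gf 60.24367868900299 q [ 0.25  0.71  0.69  1.51 -0.49  1.1  -0.35]
travel [-0.0003 -0.0005 -0.0242] yaw 0.05 dist 0.024
```

{"name": "send_rows", "arguments": {"commands": [{"grip":0,"travel":[0,0,-0.003],"yaw":0},{"grip":0,"travel":[0,0,-0.007],"yaw":0},{"grip":0,"travel":[0,0,-0.012],"yaw":0},{"grip":0,"travel":[0,0,-0.017],"yaw":0},{"grip":0,"travel":[0,0,-0.021],"yaw":0},{"grip":0,"travel":[0,0,-0.024],"yaw":0},{"grip":0,"travel":[0,0,-0.025],"yaw":0},{"grip":0,"travel":[0,0,-0.025],"yaw":0},{"grip":0,"travel":[0,0,-0.025],"yaw":0}]}}

```text
t: 11.58
tcp_pos: [0.5223, -0.4305, 0.3836]
eef_rot: [-3.129, -0.28, 0.0]
force: [-0.2, 0.6, -3.5]
opening: 0.105
grip_force: 59.4
```

```bash
python3 -c "
from h import *
go(.522+.065*.177,-.43-.065*.984,.385,-79.8)
d=snap('scene');save(cv2.resize(d['image'][215:335,225:345],(600,600)),'pics/g2.png')
print(get_obs()['ft_torque'])"
```

```text
t 11.5833 tcp [ 0.5223 -0.4305  0.3836] ytool -79.76 zt [-0.  0. -1.] F [-0.2  0.6 -3.5] open 0.105 gf 59.396270513534546 q [ 0.24  0.69  0.7   1.48 -0.47  1.15 -0.36]
travel [-0.0002  0.0645 -0.0014] yaw 0.04 dist 0.064
[0.01025477 0.01720685 0.0083207 ]
```

View pics/g2.png

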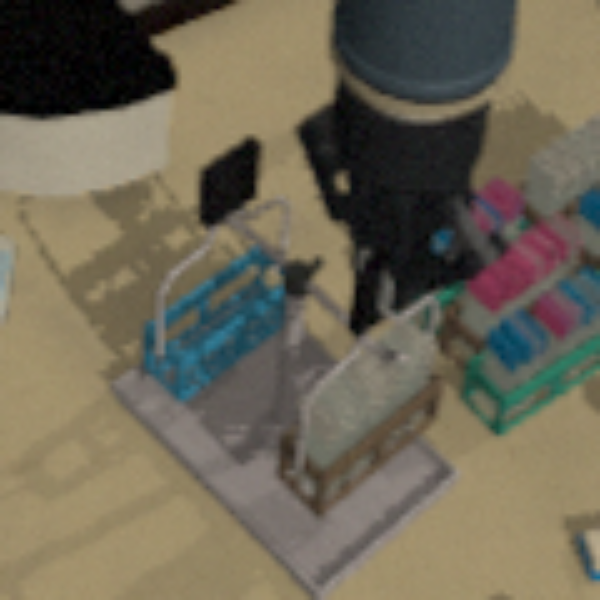

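The rack, at crop (360,430), has risen level with the hook tip visible through the bail at (392,352). The force equals its weight. I'll move it straight outward.

{"name": "send_rows", "arguments": {"commands": [{"grip":0,"travel":[0,0.005,0],"yaw":0},{"grip":0,"travel":[0,0.013,0],"yaw":0},{"grip":0,"travel":[0,0.022,0],"yaw":0},{"grip":0,"travel":[0,0.031,0],"yaw":0},{"grip":0,"travel":[0,0.04,0],"yaw":0},{"grip":0,"travel":[0,0.049,0],"yaw":0},{"grip":0,"travel":[0,0.058,0],"yaw":0},{"grip":0,"travel":[0,0.066,0],"yaw":0},{"grip":0,"travel":[0,0.07,0],"yaw":0},{"grip":0,"travel":[0,0.07,0],"yaw":0},{"grip":0,"travel":[0,0.07,0],"yaw":0}]}}

```text
t: 12.55
tcp_pos: [0.5347, -0.4996, 0.3835]
eef_rot: [-3.129, -0.28, 0.0]
force: [0.2, 0.7, -3.0]
opening: 0.11
grip_force: 59.4
```

```bash
python3 -c "
from h import *
go(.53,-.50,.6,-79.8)
go(.45,-.25,.6,-79.8)
o=get_obs();print(o['ft_torque'])
d=snap('scene');save(cv2.resize(d['image'][215:335,225:345],(600,600)),'pics/g3.png')"
```

```text
t 12.55 tcp [ 0.5347 -0.4996  0.3835] ytool -79.77 zt [-0.  0. -1.] F [ 0.2  0.7 -3. ] open 0.11 gf 59.394367933273315 q [ 0.36  0.77  0.68  1.3  -0.49  1.23 -0.33]
travel [-0.0047 -0.0005 -0.2165] yaw 0.03 dist 0.217
t 12.55 tcp [ 0.5347 -0.4996  0.3835] ytool -79.77 zt [-0.  0. -1.] F [ 0.2  0.7 -3. ] open 0.11 gf 59.394367933273315 q [ 0.36  0.77  0.68  1.3  -0.49  1.23 -0.33]
travel [-0.039  -0.2607 -0.2164] yaw 0.03 dist 0.341
[ 0.00515374  0.02697662 -0.06498711]
```

View pics/g3.png

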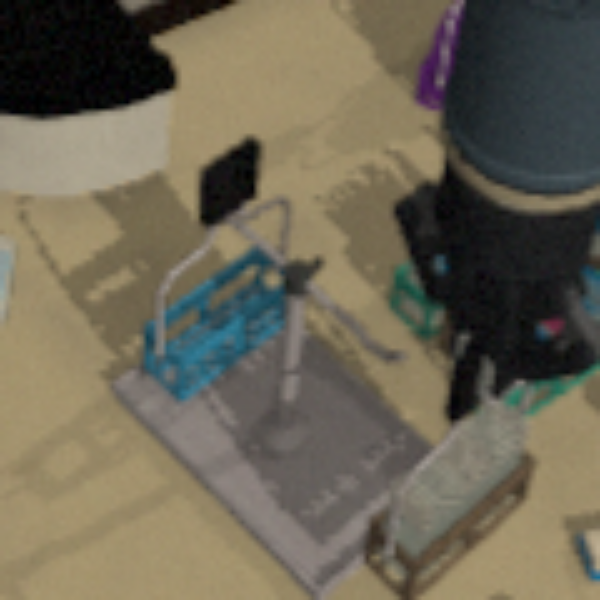

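The rack is off the hook, at crop (450,490), and level. The empty rack still hangs at (220,310). I'll raise the full one now.

{"name": "send_rows", "arguments": {"commands": [{"grip":0,"travel":[0,0,-0.01],"yaw":0},{"grip":0,"travel":[0,0,-0.025],"yaw":0},{"grip":0,"travel":[0,0,-0.045],"yaw":0},{"grip":0,"travel":[0,0,-0.065],"yaw":0},{"grip":0,"travel":[0,0,-0.085],"yaw":0},{"grip":0,"travel":[0,0,-0.105],"yaw":0},{"grip":0,"travel":[0,0,-0.125],"yaw":0},{"grip":0,"travel":[0,0,-0.145],"yaw":0},{"grip":0,"travel":[0,0,-0.165],"yaw":0},{"grip":0,"travel":[0,0,-0.185],"yaw":0},{"grip":0,"travel":[0,0,-0.195],"yaw":0},{"grip":0,"travel":[0,0,-0.2],"yaw":0}]}}

```text
t: 13.6
tcp_pos: [0.5343, -0.499, 0.5868]
eef_rot: [3.126, 0.281, 0.003]
force: [0.5, -0.7, -2.7]
opening: 0.109
grip_force: 59.4
```

```bash
python3 -c "
from h import *
go(.46,-.2,.58,-79.8)
go(.46,.1,.58,-79.8)
go(.46,.2,.58,-79.8)"
```

```text
t 13.6 tcp [ 0.5343 -0.499   0.5868] ytool -79.74 zt [ 0.002 -0.003 -1.   ] F [ 0.5 -0.7 -2.7] open 0.109 gf 59.424229860305786 q [ 0.41  0.69  0.73  0.9  -0.44  1.67 -0.43]
travel [-0.0198 -0.3074  0.0059] yaw 0.06 dist 0.308
t 13.6 tcp [ 0.5343 -0.499   0.5868] ytool -79.74 zt [ 0.002 -0.003 -1.   ] F [ 0.5 -0.7 -2.7] open 0.109 gf 59.424229860305786 q [ 0.41  0.69  0.73  0.9  -0.44  1.67 -0.43]
travel [ 0.0336 -0.6027  0.0051] yaw 0.06 dist 0.604
t 13.6 tcp [ 0.5343 -0.499   0.5868] ytool -79.74 zt [ 0.002 -0.003 -1.   ] F [ 0.5 -0.7 -2.7] open 0.109 gf 59.424229860305786 q [ 0.41  0.69  0.73  0.9  -0.44  1.67 -0.43]
travel [ 0.0514 -0.7011  0.0049] yaw 0.06 dist 0.703
```

{"name": "send_rows", "arguments": {"commands": [{"grip":0,"travel":[-0.001,-0.015,0],"yaw":0},{"grip":0,"travel":[-0.003,-0.04,0],"yaw":0},{"grip":0,"travel":[-0.004,-0.07,0],"yaw":0},{"grip":0,"travel":[-0.006,-0.1,0],"yaw":0},{"grip":0,"travel":[-0.008,-0.13,0],"yaw":0},{"grip":0,"travel":[-0.01,-0.16,0],"yaw":0},{"grip":0,"travel":[-0.012,-0.19,0],"yaw":0},{"grip":0,"travel":[-0.014,-0.22,0],"yaw":0},{"grip":0,"travel":[-0.016,-0.25,0],"yaw":0},{"grip":0,"travel":[-0.018,-0.28,0],"yaw":0},{"grip":0,"travel":[-0.019,-0.3,0],"yaw":0},{"grip":0,"travel":[-0.02,-0.308,0],"yaw":0}]}}

```text
t: 14.6
tcp_pos: [0.4597, -0.1969, 0.5837]
eef_rot: [-3.126, -0.286, -0.001]
force: [1.2, -0.6, -2.9]
opening: 0.108
grip_force: 59.6
```

```bash
python3 -c "
from h import *
go(.46,.1,.58,-76)"
```

```text
t 14.6 tcp [ 0.4597 -0.1969  0.5837] ytool -79.54 zt [ 0.     0.003 -1.   ] F [ 1.2 -0.6 -2.9] open 0.108 gf 59.59542453289032 q [-0.3   0.25  0.83  1.58 -0.19  1.39 -0.84]
travel [ 0.0541 -0.2919  0.0045] yaw -3.54 dist 0.297
```

{"name": "send_rows", "arguments": {"commands": [{"grip":0,"travel":[0.003,-0.015,0],"yaw":-0.3},{"grip":0,"travel":[0.007,-0.04,0],"yaw":-0.6},{"grip":0,"travel":[0.012,-0.065,0],"yaw":-0.9},{"grip":0,"travel":[0.018,-0.095,0],"yaw":-1.2},{"grip":0,"travel":[0.023,-0.125,0],"yaw":-1.6},{"grip":0,"travel":[0.029,-0.155,0],"yaw":-2},{"grip":0,"travel":[0.034,-0.185,0],"yaw":-2.4},{"grip":0,"travel":[0.04,-0.215,0],"yaw":-2.7},{"grip":0,"travel":[0.045,-0.245,0],"yaw":-3},{"grip":0,"travel":[0.05,-0.27,0],"yaw":-3.3},{"grip":0,"travel":[0.053,-0.285,0],"yaw":-3.5},{"grip":0,"travel":[0.054,-0.292,0],"yaw":-3.5}]}}

```text
t: 15.6
tcp_pos: [0.4614, 0.0994, 0.5835]
eef_rot: [-3.118, -0.381, 0.001]
force: [0.3, -0.7, -2.7]
opening: 0.104
grip_force: 59.6
```

```bash
python3 -c "
from h import *
go(.5005,.3697,.58,-73.3)"
```

```text
t 15.6 tcp [0.4614 0.0994 0.5835] ytool -76.07 zt [-0.  0. -1.] F [ 0.3 -0.7 -2.7] open 0.104 gf 59.59375083446503 q [-0.85  0.17  0.67  1.64 -0.11  1.37 -1.5 ]
travel [ 0.103  -0.2529  0.0035] yaw -2.77 dist 0.273
```

{"name": "send_rows", "arguments": {"commands": [{"grip":0,"travel":[0.005,-0.012,0],"yaw":-0.2},{"grip":0,"travel":[0.014,-0.034,0],"yaw":-0.4},{"grip":0,"travel":[0.025,-0.06,0],"yaw":-0.7},{"grip":0,"travel":[0.036,-0.088,0],"yaw":-1},{"grip":0,"travel":[0.047,-0.116,0],"yaw":-1.3},{"grip":0,"travel":[0.058,-0.144,0],"yaw":-1.6},{"grip":0,"travel":[0.07,-0.172,0],"yaw":-1.9},{"grip":0,"travel":[0.08,-0.198,0],"yaw":-2.2},{"grip":0,"travel":[0.09,-0.222,0],"yaw":-2.5},{"grip":0,"travel":[0.098,-0.241,0],"yaw":-2.7},{"grip":0,"travel":[0.102,-0.25,0],"yaw":-2.8},{"grip":0,"travel":[0.103,-0.253,0],"yaw":-2.8}]}}

```text
t: 16.6
tcp_pos: [0.5019, 0.3685, 0.5828]
eef_rot: [3.108, 0.453, -0.001]
force: [-0.0, -0.2, -3.2]
opening: 0.109
grip_force: 59.6
```

```bash
python3 -c "
from h import *
go(.5005,.3697,.445,-73.3)
P=cloud(snap('scene'));x,y,z=np.moveaxis(P,-1,0)
m=(x>.4)&(x<.6)&(y>.3)&(y<.45)&(z>.24)&(z<.4);Q=P[m]
print(len(Q),cv2.minAreaRect((Q[:,:2]*1000).astype(np.float32)),Q[:,2].min())
for lo in np.arange(.22,.4,.02):
  q=Q[(Q[:,2]>lo)&(Q[:,2]<lo+.02)]
  if len(q)>5: print(lo.round(2),len(q),cv2.minAreaRect((q[:,:2]*1000).astype(np.float32)))
"
```

```text
t 16.6 tcp [0.5019 0.3685 0.5828] ytool -73.41 zt [-0.001 -0.001 -1.   ] F [-0.  -0.2 -3.2] open 0.109 gf 59.591442346572876 q [-1.03  0.45  0.57  1.27 -0.24  1.49 -1.77]
travel [-0.0009 -0.0017  0.1378] yaw -0.11 dist 0.138
613 ((503.0378112792969, 364.974609375), (110.09228515625, 40.647972106933594), 15.30809211730957) 0.2588569321869828
0.26 131 ((505.4169616699219, 357.1022644042969), (107.03805541992188, 37.989078521728516), 2.5176494121551514)
0.28 88 ((502.9461669921875, 353.2784423828125), (104.66107940673828, 33.87015914916992), 1.2289505004882812)
0.3 146 ((504.05548095703125, 357.41473388671875), (106.15254211425781, 36.752098083496094), 8.2609281539917)
0.32 143 ((502.6795654296875, 367.481201171875), (108.65018463134766, 31.447528839111328), 18.740327835083008)
0.34 43 ((502.99517822265625, 364.97003173828125), (110.00704193115234, 25.48148536682129), 18.738656997680664)
0.36 29 ((504.4533386230469, 366.76959228515625), (101.15612030029297, 8.995296478271484), 15.417845726013184)
0.38 29 ((502.38702392578125, 363.28594970703125), (37.91720199584961, 10.530989646911621), 19.18572425842285)
```

{"name": "send_rows", "arguments": {"commands": [{"grip":0,"travel":[-0.001,-0.0015,0.006],"yaw":0},{"grip":0,"travel":[-0.001,-0.0015,0.018],"yaw":0},{"grip":0,"travel":[-0.001,-0.0015,0.034],"yaw":0},{"grip":0,"travel":[-0.001,-0.0015,0.052],"yaw":0},{"grip":0,"travel":[-0.001,-0.0015,0.07],"yaw":0},{"grip":0,"travel":[-0.001,-0.0015,0.088],"yaw":0},{"grip":0,"travel":[-0.001,-0.0015,0.105],"yaw":0},{"grip":0,"travel":[-0.001,-0.0015,0.12],"yaw":0},{"grip":0,"travel":[-0.001,-0.0015,0.132],"yaw":0},{"grip":0,"travel":[-0.001,-0.0015,0.138],"yaw":0},{"grip":0,"travel":[-0.001,-0.0015,0.141],"yaw":0},{"grip":0,"travel":[-0.001,-0.0015,0.141],"yaw":0}]}}

```text
t: 17.65
tcp_pos: [0.5002, 0.3675, 0.4427]
eef_rot: [3.109, 0.45, -0.0]
force: [0.6, -0.1, -1.6]
opening: 0.104
grip_force: 59.5
```

{"name": "send_rows", "arguments": {"commands": [{"grip":0,"travel":[0,0,0],"yaw":0},{"grip":0,"travel":[0,0,0],"yaw":0},{"grip":0,"travel":[0,0,0],"yaw":0},{"grip":0,"travel":[0,0,0],"yaw":0}]}}

```text
t: 17.98
tcp_pos: [0.5002, 0.3684, 0.4432]
eef_rot: [-3.108, -0.452, -0.001]
force: [0.3, -0.1, -2.1]
opening: 0.111
grip_force: 59.5
```

```bash
python3 -c "
from h import *
go(.5006,.3698,.441,-73.3)
d=snap('scene');P=cloud(d);x,y,z=np.moveaxis(P,-1,0)
for n,lo,hi in(('dish',.07,.095),('rack',.113,.23)):
  m=(x>.4)&(x<.6)&(y>.3)&(y<.45)&(z>lo)&(z<hi);Q=P[m];print(n,len(Q),cv2.minAreaRect((Q[:,:2]*1000).astype(np.float32)),np.percentile(Q[:,2],2))
save(cv2.resize(d['image'][50:200,100:260],(800,600)) if 0 else cv2.resize(d['image'][100:200,120:253],(798,600)),'pics/f.png')"
```

```text
t 17.9833 tcp [0.5002 0.3684 0.4432] ytool -73.46 zt [ 0.001  0.001 -1.   ] F [ 0.3 -0.1 -2.1] open 0.111 gf 59.52397048473358 q [-1.04  0.51  0.54  1.54 -0.28  1.16 -1.73]
travel [ 0.0008 -0.0012  0.0022] yaw -0.16 dist 0.003
dish 180 ((500.658203125, 370.2753601074219), (129.37033081054688, 70.4967041015625), 16.119333267211914) 0.07037647621675575
rack 480 ((502.6198425292969, 362.0752868652344), (109.09986877441406, 43.55302047729492), 11.154356002807617) 0.12362258838214829
```

View pics/f.png

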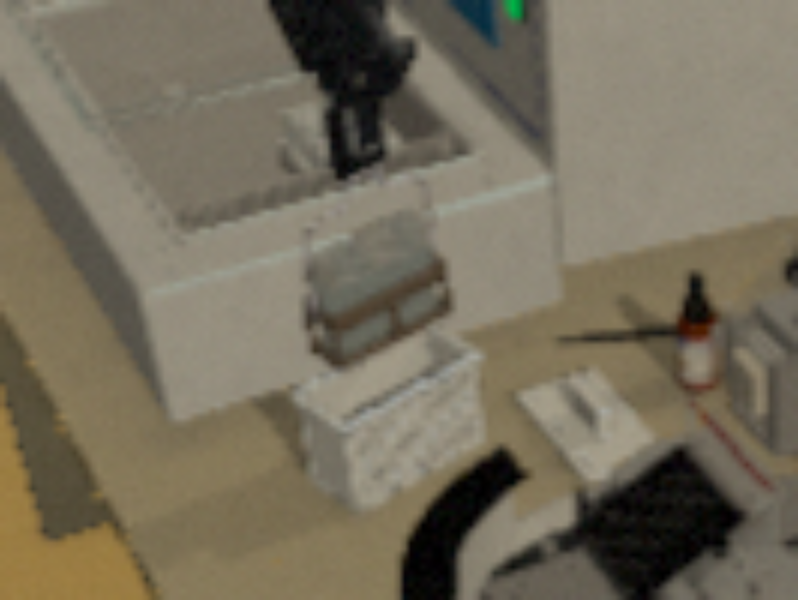

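The rack hangs level at picture (380,310), over the open dish at (390,410). The lid lies knob up at (590,420). One fine check of centring and heading.

```bash
python3 - <<'E'
from h import *
Ps=[cloud(snap('scene')) for _ in range(4)]
P=np.concatenate([p.reshape(-1,3) for p in Ps]);x,y,z=P.T
a=np.radians(16.7);u=np.array([np.cos(a),np.sin(a)]);v=np.array([-u[1],u[0]])
L=(P[:,:2]-[.5008,.370])@u*1000;W=(P[:,:2]-[.5008,.370])@v*1000
box=(abs(L)<75)&(abs(W)<45)
for n,lo,hi in(('dish side',.02,.06),('rim',.074,.09),('frame',.122,.158),('slides',.165,.195),('bail',.21,.24),('underside',.1,.125)):
    m=box&(z>lo)&(z<hi)
    l,w=L[m],W[m]
    if len(l)<20: continue
    # near face edge: low-W percentile per L bin
    bs=[(c,np.percentile(w[abs(l-c)<5],15)) for c in range(-45,46,10) if (abs(l-c)<5).sum()>8]
    b=np.array(bs);k=np.polyfit(b[:,0],b[:,1],1) if len(b)>2 else [0,0]
    print(n,m.sum(),'L',np.percentile(l,[1,3,97,99]).round(1),'near face W',round(k[1],1),'skew deg',np.degrees(k[0]).round(1))
# tilt: bottom edge height vs L
m=box&(z>.105)&(z<.16);bb=np.array([(c,np.percentile(z[m&(abs(L-c)<5)],3)*1000) for c in range(-45,46,10)]);print(np.polyfit(bb[:,0],bb[:,1],1),bb[:,1].round(0))
E
```

```text
dish side 1133 L [-60.5 -59.2  58.   60.1] near face W -29.6 skew deg 0.7
rim 575 L [-63.2 -62.2  63.4  64.8] near face W -31.1 skew deg -0.2
frame 667 L [-51.6 -50.6  48.7  50.9] near face W -20.8 skew deg -1.3
slides 594 L [-53.9 -51.9  51.   53.9] near face W -16.7 skew deg -0.7
bail 110 L [-52.5 -51.7  51.8  53. ] near face W -6.4 skew deg 0.4
underside 103 L [-49.9 -48.9  50.   51.2] near face W -19.5 skew deg -1.5
[5.18113455e-03 1.21730982e+02] [122. 123. 121. 120. 121. 122. 122. 123. 122. 121.]
```

{"name": "send_rows", "arguments": {"commands": [{"grip":0,"travel":[0.0005,-0.0018,0.004],"yaw":-0.6},{"grip":0,"travel":[0.0005,-0.0018,0.004],"yaw":-0.6},{"grip":0,"travel":[0.0005,-0.0018,0.004],"yaw":-0.6},{"grip":0,"travel":[0.0005,-0.0018,0.004],"yaw":-0.6},{"grip":0,"travel":[0.0005,-0.0018,0.004],"yaw":-0.6},{"grip":0,"travel":[0.0005,-0.0018,0.004],"yaw":-0.6},{"grip":0,"travel":[0.0005,-0.0018,0.004],"yaw":-0.6},{"grip":0,"travel":[0.0005,-0.0018,0.004],"yaw":-0.6},{"grip":0,"travel":[0.0005,-0.0018,0.004],"yaw":-0.6},{"grip":0,"travel":[0.0005,-0.0018,0.004],"yaw":-0.6}]}}

```text
t: 19.07
tcp_pos: [0.5001, 0.3703, 0.4387]
eef_rot: [3.107, 0.468, -0.0]
force: [-0.2, 0.4, -3.0]
opening: 0.108
grip_force: 59.5
```

```bash
python3 -c "
from h import *
from cell import sign_off
go(.5006,.3698,.441,-73.3)
o=get_obs()
if abs(o['tcp_pos'][:2]-[.5006,.3698]).max()<.002: print(sign_off())"
```

```text
t 19.0667 tcp [0.5001 0.3703 0.4387] ytool -72.86 zt [-0. -0. -1.] F [-0.2  0.4 -3. ] open 0.108 gf 59.45547938346863 q [-1.03  0.52  0.53  1.55 -0.28  1.15 -1.72]
travel [ 0.0003  0.0006 -0.0023] yaw 0.44 dist 0.002
the job is handed in; nothing more can be done
None
```

I handed the job in at about 19 s: the lid lies flat and knob up on the bench behind the dish, the empty rack was left hanging, and the full rack is held level about 33 mm above the dish mouth, centred to roughly 2 mm and turned lengthwise to about 1°.

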